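# Seat a porcelain spool in a diameter gauge's three-point nest

### The job

Stand the porcelain spool insulator upright on the open front part of the diameter gauge's plate and let go of it; then push it along the plate, past the sprung plunger, until it is pressed fully home in the nest, gently but surely, against the side pin, the end stop and the plunger all at once, and let go. The porcelain chips easily: do not lower it straight into the nest or press it hard against the gauge, and leave the other things on the table where they are.

Things in the scene. Friction and masses are not known exactly. Their poses are not given: they have to be found in the camera images.
- spool_center (a point): Centre (half-way up) of the part: a dark brown porcelain spool insulator, two equal flanges with a groove round the waist between. Loose, upright, 60 mm tall; flanges 56 mm diameter, 22 mm thick each; waist 40 mm; 0.2 to 0.45 kg. The point is on its axis 30 mm above its foot; z up. The only loose spool: taller bell-shaped and smaller knob-shaped insulators stand about.
- gauge: Diameter gauge, fixed: aluminium plate 210 mm (its x) by 160 mm (its y), 12 mm thick. Origin on the table below the plate, which spans x -110 to 100, y -80 to 80 mm. Its x axis points away from the robot (within 0.3 rad): the way the spool is pushed home. y left, z up. The far half holds the nest (two pins and a plunger), the near half is bare.
- gauge_front (a point): Middle of the open front, on the plate's top (12 mm above the table), 80 mm before the seat. The spool's axis should stand within 30 mm of it along gauge x and 35 mm along y. Same axes as the gauge.
- gauge_seat (a point): Nominal seat: point on the plate's top (12 mm above the table), 30 mm along x from the gauge's origin, under a seated spool's axis when the nest is at its middle setting. Both pins and the plunger stand on one dark carriage, clamped by hand up to 15 mm nearer or farther along gauge x; no pose shows this: find it by feel. The carriage plate is flush. Same axes as the gauge.
- side_pin_mid (a point): Foot of the side pin, on the plate's top, when the nest is at its middle setting: an upright steel pin, 12 mm diameter, 52 mm tall, at x -2, y 34 mm from the seat. It does not yield; pressing the spool on it with over 16 N chips the porcelain. Same axes as the gauge.
- end_stop_mid (a point): Foot of the end stop, on the plate's top, when the nest is at its middle setting: an upright steel pin, 12 mm diameter, 52 mm tall, at the nest's far end, 33 mm along x and -9 mm along y from the seat. It does not yield: the push rises steeply there, which shows that the spool is home. Press with 7 to 11 N; over 16 N chips the porcelain.
- plunger (a joint): Sprung plunger, near right of the nest: 16 mm steel ball, 12 mm above the plate, at x -11, y -31 mm from the seat; grey housing behind it 24 mm high. Value: how far it is pushed in, 0 to 0.012 m; it yields backwards and right. Pushing the spool past it, from some 15 to 5 mm before home, takes 2 to 6 N; then the push drops, and the plunger bears on the spool with 2 N but may not draw it home.
Mind the look-alikes: they are no part of the job. What is shaped like the part that bears spool_center but orange or red is not meant.

How it is judged:
On the way, in this order (a step that is already met when the one before it is completed fails the run):
1. the spool stands upright and released on the open front of the gauge's plate (x of spool_center in the frame of gauge between -0.088 and -0.015 m and y of spool_center in the frame of gauge between -0.045 and 0.045 m and z of spool_center in the frame of gauge below 0.045 m and contact force between spool and gauge above 0.5 N and angle between spool_center's own z axis and vertical below 0.1 rad and contact force between spool and the fingers below 0.05 N and linear speed of spool below 0.02 m/s), for 0.2 s.
2. the spool, standing on the plate, is pressed home against the side pin, the end stop and the plunger at once (over 2.5 N on the end stop) (contact force between spool and end_stop above 2.5 N and contact force between spool and side_pin above 0.3 N and contact force between spool and plunger above 0.3 N and angle between spool_center's own z axis and vertical below 0.1 rad), for 0.1 s.
At the end, for the whole second after the job is handed in: The spool stands upright (within 0.06 rad), released and at rest on the plate in the nest: its flanges within 1.2 mm of the side pin and of the end stop (axes within 35.2 mm; 34 mm is touching), and the plunger bearing on it (more than 0.15 N) (contact force between spool and plunger above 0.15 N and horizontal distance between spool_center and side_pin below 0.0352 m and horizontal distance between spool_center and end_stop below 0.0352 m and angle between spool_center's own z axis and vertical below 0.06 rad and z of spool_center in the frame of gauge below 0.045 m and linear speed of spool below 0.01 m/s and contact force between spool and the fingers below 0.05 N).
It fails at once if the spool is pressed on the end stop with more than 16 N (contact force between spool and end_stop above 16 N).
It fails at once if the spool is pressed on the side pin with more than 16 N (contact force between spool and side_pin above 16 N).
It fails at once if the spool is lowered into the nest from above instead of pushed along the plate (horizontal distance between spool_center and gauge_seat below 0.025 m and z of spool_center in the frame of gauge above 0.052 m).
It fails at once if the spool is knocked over (angle between spool_center's own z axis and vertical above 0.6 rad).
It fails at once if another thing on the table is moved by more than 15 mm (distance of any of bell_a, bell_b, bell_c, knob_a, knob_b, tape, saucer_ins from where it was at the start of the episode above 0.015 m).
It also fails if it takes over 72 s, if anything falls off the work surface, if the arm or the gripper's body presses on something with over 40 N, if the wrist force passes 120 N, or if a joint passes its speed limit or range.

### The arm

A 6-joint arm with a two-finger parallel gripper is mounted at the origin on the work surface. World frame = base frame: x ahead of the robot, y to its left, z up, the work surface at z = 0. Lengths are in m, angles in rad, forces in N, time in s.
With the tool pointing down it reaches from about 0.275 to 0.825 m from the base axis. Payload 5.2 kg.
Tool frame: the origin (TCP) lies midway between the tips of the shut fingers; the grasp point (between the pads) lies 19 mm behind it; z points along the fingers, y is the direction in which the jaws open and shut (so a half turn about z gives the same grasp; the last joint's range is limited). The gripper opens to 93 mm and grips with 3 to 60 N. Pads are 15 mm wide; open, the fingers measure 128 mm over their backs; the gripper's body (75 mm by 188 mm) begins 65 mm behind the grasp point.
Start: joints at [-0.203, 0.259, 1.535, -0, 1.348, -0.203], TCP at [0.55, 0, 0.219] pointing down, gripper open.
Joint ranges: [-3.14, 3.14], [-0.91, 2.08], [0.19, 2.58], [-1.22, 4.36], [0.22, 2.71], [-3.12, 3.12]. Speed limits (rad/s): [2.57, 2.57, 3.14, 3.14, 3.14, 3.14].

### API

Orientations are given as a unit quaternion [x, y, z, w].
In Python, from bench import robot gives the robot as it stands. The module is installed in compiled form; this text tells all that it offers.
- The arm moves only by the shell command python3 -m pendant 'ROWS' [OPENING] [FORCE]. ROWS is JSON, a list of rows, each a list of 4 numbers: the shift along the tool's x, y, z in mm, then the turn about the tool's z in degrees. A call has 1 to 5 rows; each row shifts and turns the commanded pose from where the row before left it, along the tool's axes as they then stand; what a row does not reach is not made up. A row lasts 1/8 s, in which the tool goes at most 62.5 mm and 10.7 degrees, less where a joint would pass 70% of its speed; a pose out of reach is approached as far as the arm can. A call is refused whole if a number of a shift passes 62.5 or a number of a turn 10.7, either way. A call with a gripper value outside its range is refused whole. OPENING is the gripper command: -1 is shut, 1 is fully open, values between are in proportion, set as the call begins (- or left out, the last holds). The fingers move at their own pace and stop on an object; FORCE is the grip in N (left out, the last holds). Time passes only in rows, so rows that do not move let the fingers close. It gives the time, the measured TCP pose, the force and the opening at its end, in the units of the state.
- robot.get_obs(): the state, without advancing time (a new reading comes with each control period).
- robot.camera(name): name is "scene" or "side" or "wrist"; returns a dict with "image" (420x560x3 uint8, red, green, blue), "fov_y" (degrees; the focal length in pixels is half the picture's height over the tangent of half this angle, whatever the lens; pixels are square), "cx", "cy" (the principal point, pixels), "world_from_camera" (4x4, takes a point from camera to world coordinates); the wrist camera has in their place "hand_eye" (4x4, takes a point from camera to tool coordinates, whose origin is the TCP and whose axes are the flange's). Camera axes: x right, y down, z forward; pixel columns grow to the right and rows downward; lengths in m; the calibration is good to about 2 mm. A picture is of the moment at which its call begins: read the wrist's pose just before it. There is no depth.
- robot.finish_job(): hands the job in, once; it reports no verdict.
The state is a dict: "time_s": time; "joints": joint angles; "joint_vel": joint speeds; "joint_efforts": joint torques, N m; "eef_pos": TCP position; "eef_rot": TCP orientation; "force": force on the tool from outside, world axes, zero at the start; "torque": the same for the moment, N m; "opening": finger opening in m.
Only numpy, scipy, OpenCV 4.12 (cv2) and the standard library are available. Lean on these libraries where they do the work, as an engineer would, in place of code of your own. Each camera call takes 0.05 s, during which the arm holds its last target.

## Working session

There is one attempt and no reset: what is moved stays moved. The work goes in short steps, Python scripts to look and compute and a shell command to move; the robot and the scene stay as the last step left them, time stands still between calls to the robot, and variables do not carry over. Pictures are saved under pics/ and viewed, and the job is handed in when it is done.

```bash
mkdir -p pics; ls; cat > h.py <<'E'
from bench import robot
import numpy as np, cv2
from scipy.spatial.transform import Rotation as R
def snap(name,fn):
    o=robot.get_obs()
    c=robot.camera(name)
    cv2.imwrite('pics/'+fn+'.png',cv2.cvtColor(c['image'],cv2.COLOR_RGB2BGR))
    if name=='wrist':
        T=np.eye(4);T[:3,:3]=R.from_quat(o['eef_rot']).as_matrix();T[:3,3]=o['eef_pos']
        W=T@c['hand_eye']
    else: W=c['world_from_camera']
    f=c['image'].shape[0]/2/np.tan(np.radians(c['fov_y'])/2)
    np.savez('pics/'+fn+'.npz',img=c['image'],W=W,f=f,cx=c['cx'],cy=c['cy'])
    return load(fn)
def load(fn):
    return dict(np.load('pics/'+fn+'.npz'))
def ray(d,u,v,z):
    r=d['W'][:3,:3]@np.array([(u-d['cx'])/d['f'],(v-d['cy'])/d['f'],1]);o=d['W'][:3,3]
    return o+r*(z-o[2])/r[2]
def proj(d,p):
    q=np.linalg.inv(d['W'])@np.append(p,1);return q[:2]/q[2]*d['f']+[d['cx'],d['cy']]
E
python3 - <<'E'
from h import *
for n in ['scene','side','wrist']:
    d=snap(n,n+'0');print(n,d['f'],d['cx'],d['cy'],np.round(d['W'],3).tolist())
o=robot.get_obs();print(o)
E
```

```text
pics
scene 447.2721452137205 285.1276450859724 212.13112142705376 [[0.296, 0.712, -0.637, 1.11], [0.955, -0.222, 0.195, -0.197], [-0.002, -0.667, -0.745, 0.662], [0.0, 0.0, 0.0, 1.0]]
side 545.801039921286 278.03552026294835 201.69123056423192 [[0.778, -0.456, 0.431, 0.188], [-0.628, -0.566, 0.534, -0.522], [0.001, -0.687, -0.727, 0.747], [0.0, 0.0, 0.0, 1.0]]
wrist 376.61990287442353 273.78396678537666 203.78901096441757 [[1.0, 0.001, -0.001, 0.552], [0.0, -0.969, -0.247, 0.069], [-0.001, 0.247, -0.969, 0.385], [0.0, 0.0, 0.0, 1.0]]
{'time_s': 0.15, 'joints': array([-2.02804387e-01,  2.59171547e-01,  1.53581562e+00,  2.21984355e-05,
        1.34799362e+00, -2.02765064e-01]), 'joint_vel': array([ 0.00161568, -0.00110027, -0.00328415,  0.00155391,  0.0012728 ,
        0.00116509]), 'joint_efforts': array([ 1.84710952e-03, -4.37643743e+01, -2.84233278e+01,  7.19930883e-02,
        3.80130450e-02, -3.72983607e-06]), 'eef_pos': array([5.49591116e-01, 1.13252104e-04, 2.18017309e-01]), 'eef_rot': array([ 7.07122253e-01,  7.07090968e-01, -3.72844205e-04, -5.85520912e-04]), 'force': array([-0.06088891, -0.37877871,  0.02835513]), 'torque': array([-0.00963795,  0.02456056, -0.03125735]), 'opening': 0.09318512630637121}
```

View pics/scene0.png

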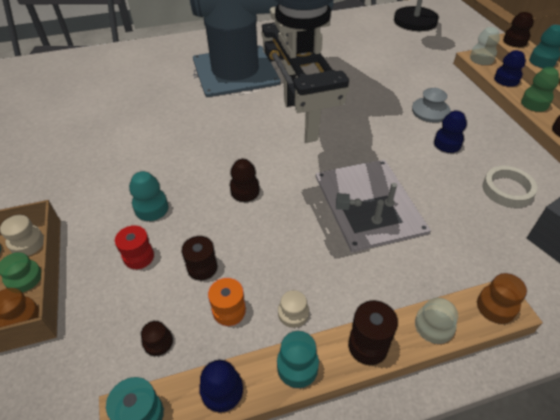

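View pics/side0.png

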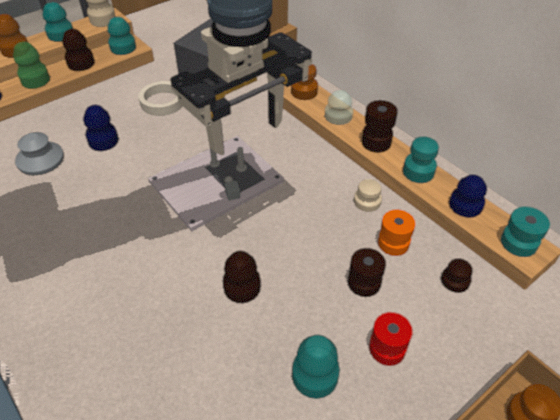

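View pics/wrist0.png

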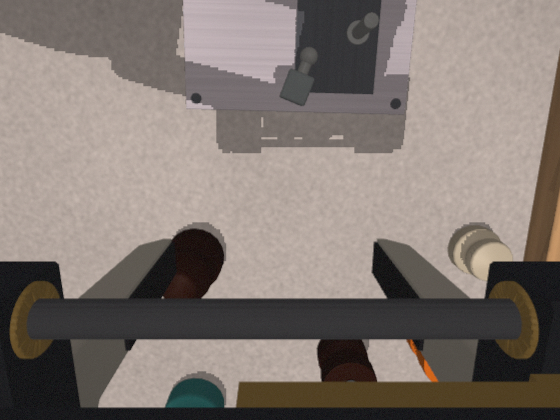

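```bash
python3 - <<'E'
from h import *
a=load('scene0')['img'][:,:,::-1];b=load('side0')['img'][:,:,::-1]
c1=cv2.resize(a[225:290,90:260],None,fx=4,fy=4,interpolation=cv2.INTER_CUBIC)[:300]
c1=cv2.resize(a[220:290,160:260],(400,280),interpolation=cv2.INTER_CUBIC)
c2=cv2.resize(b[240:310,330:430],(400,280),interpolation=cv2.INTER_CUBIC)
c3=cv2.resize(a[155:250,305:435],(400,292),interpolation=cv2.INTER_CUBIC)
c4=cv2.resize(b[130:230,140:300],(400,250),interpolation=cv2.INTER_CUBIC)
g=np.zeros((580,800,3),np.uint8)
g[:280,:400]=c1;g[:280,400:]=c2;g[285:577,:400]=c3;g[285:535,400:]=c4
g=np.clip(g.astype(float)*1.5,0,255).astype(np.uint8)
cv2.imwrite('pics/crop1.png',g)
E
```

```text
(no output)
```

View pics/crop1.png

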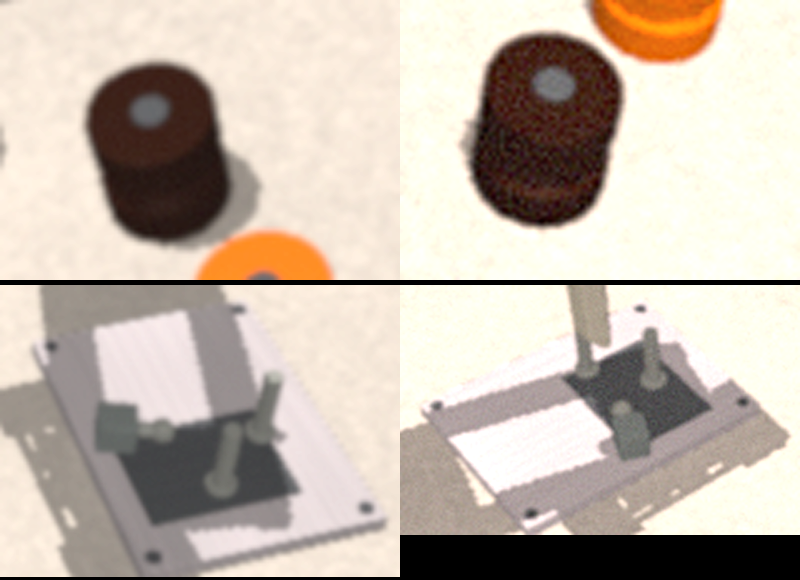

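```bash
cat > m.py <<'E'
from h import *
def blob(im,u,v,r,fn):
    u0,v0=int(u)-r,int(v)-r
    p=im[v0:v0+2*r+1,u0:u0+2*r+1].astype(float)
    m=fn(p);n,l,s,c=cv2.connectedComponentsWithStats(m.astype(np.uint8))
    k=min(range(1,n),key=lambda i:np.hypot(*(c[i]-r)) if s[i,4]>=3 else 99)
    return c[k]+[u0,v0],s[k,4]
if __name__=='__main__':
    S=load('scene0');D=load('side0')
    grey=lambda p:(p.max(2)-p.min(2)<22)&(p.mean(2)>55)
    dark=lambda p:p.mean(2)<75
    for d,uv in ((S,(197.5,247.5)),(D,(368.3,261))):
        c,n=blob(d['img'],*uv,6,grey);print('spool',c,n,ray(d,*c,.06),d['img'][int(uv[1]),int(uv[0])])
    for d,l in ((S,[(321.9,174.8),(382.3,163.1),(423.9,227.5),(354.7,243.4)]),(D,[(236.4,139.6),(154.4,178.8),(192,221.6),(277.2,176.8)])):
        P=[]
        for uv in l:
            try: c,n=blob(d['img'],*uv,4,dark)
            except Exception as e: c,n=np.array(uv),0
            P.append(ray(d,*c,.012));print(np.round(c,1),n,np.round(P[-1],4))
        P=np.array(P);print('cent',P.mean(0)); 
        for i in range(4): e=P[(i+1)%4]-P[i];print(round(np.hypot(*e[:2]),4),round(np.degrees(np.arctan2(e[1],e[0])),2))
E
python3 m.py
```

```text
spool [197.04 247.06] 50 [ 0.62650848 -0.20490048  0.06      ] [69 71 72]
spool [368.13235294 260.60294118] 68 [ 0.62629027 -0.20488892  0.06      ] [81 80 82]
[321.5 174.5] 4 [0.4752 0.0779 0.012 ]
[382.3 163.1] 0 [0.4808 0.2157 0.012 ]
[423.5 227. ] 2 [0.6681 0.2121 0.012 ]
[354.2 243.1] 17 [0.6647 0.0717 0.012 ]
cent [0.5722076  0.14435644 0.012     ]
0.1379 87.68
0.1874 -1.12
0.1404 -91.43
0.1895 178.13
[235.5 139. ] 2 [0.6681 0.2135 0.012 ]
[154.5 178. ] 2 [0.478  0.2172 0.012 ]
[191.8 221.1] 12 [0.474  0.0781 0.012 ]
[276.5 176.2] 10 [0.6648 0.0732 0.012 ]
cent [0.57122854 0.14550822 0.012     ]
0.1901 178.88
0.1391 -91.65
0.1908 -1.47
0.1403 88.65
```

```bash
python3 - <<'E'
from h import *
S=load('scene0');D=load('side0')
for n,uv,z in [('orange',(226,290),.06),('red',(132,237),.06),('knob',(155,327),.03),('bell',(242,165),.07),('teal',(146,178),.07),('cream',(292,298),.03)]:
    p=ray(S,*uv,z);print(n,np.round(p,3),np.round((p[:2]-[.6264,-.2049])*1000))
y=-np.radians(1.5);Rg=np.array([[np.cos(y),-np.sin(y)],[np.sin(y),np.cos(y)]]);seat=np.array([.6067,.1441])
for n,uv,z in [('side top',(393.7,184.2),.064),('side foot',(390.1,202.8),.012),('stop top',(380.4,201.5),.064),('stop foot',(376.8,219.7),.012)]:
    p=ray(S,*uv,z);print(n,np.round(p,4),np.round(Rg.T@(p[:2]-seat)*1000,1))
for n,uv,z in [('side foot',(140+188/2.5,130+85/2.5),.012),('stop top',(140+250/2.5,130+47/2.5),.064),('stop foot',(140+253/2.5,130+96/2.5),.012)]:
    p=ray(D,*uv,z);print(n,np.round(p,4),np.round(Rg.T@(p[:2]-seat)*1000,1))
E
```

```text
orange [ 0.724 -0.176  0.06 ] [97. 29.]
red [ 0.572 -0.308  0.06 ] [ -55. -103.]
knob [ 0.737 -0.294  0.03 ] [111. -89.]
bell [ 0.46  -0.086  0.07 ] [-166.  119.]
teal [ 0.441 -0.27   0.07 ] [-185.  -65.]
cream [ 0.751 -0.076  0.03 ] [125. 129.]
side top [0.592  0.1775 0.064 ] [-15.6  33. ]
side foot [0.5924 0.1796 0.012 ] [-15.2  35.1]
stop top [0.6256 0.134  0.064 ] [19.2 -9.6]
stop foot [0.6252 0.1355 0.012 ] [18.7 -8.1]
side foot [0.5919 0.1766 0.012 ] [-15.6  32.1]
stop top [0.624  0.1328 0.064 ] [ 17.6 -10.8]
stop foot [0.6245 0.134  0.012 ] [18.1 -9.6]
```

The candidates in the scene picture:
- Dark flat-topped spool at (197,247), which is (368,261) in the side view.
- Brown bell at (244,180).
- Brown knob at (155,338).
- Red spool at (135,247) and orange spool at (227,300).
- Larger brown insulator on the rack at (372,332).

Only the one at (197,247) is loose, dark brown, two-flanged and waisted, and the crop confirms it. Both views put its axis at (0.626, -0.205). The plate is at about -1.5° yaw, and the nest looks set about 14 mm nearer than its middle setting.

```bash
python3 -m pendant '[[-41,15,0,0],[-41,15,0,0],[-41,15,0,0],[-41,16,0,0],[-41,16,0,0]]' 0.75; python3 -m pendant '[[0,0,40,0],[0,0,40,0],[0,0,0,0],[0,0,0,0]]'
python3 - <<'E'
from h import *
print(robot.get_obs()['eef_pos'])
snap('wrist','wrist1');snap('side','side1')
E
```

```text
time_s: 0.78
eef_pos: [0.6272, -0.2062, 0.2182]
eef_rot: [0.707, 0.707, -0.0, -0.0]
force: [1.0, -0.3, -0.6]
opening: 0.0811
time_s: 1.27
eef_pos: [0.6277, -0.2052, 0.14]
eef_rot: [0.707, 0.707, 0.0, 0.001]
force: [0.4, -0.2, 0.1]
opening: 0.0812
[ 0.62767276 -0.20518772  0.13997068]
```

View pics/wrist1.png

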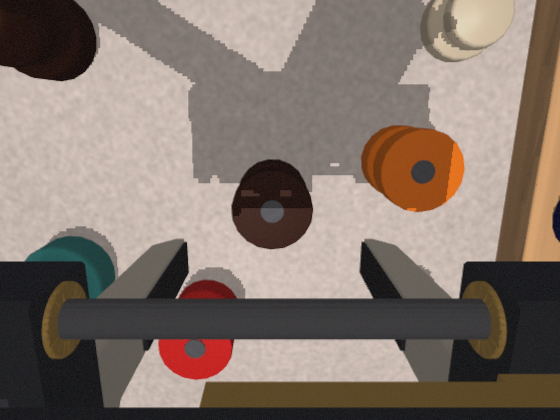

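View pics/side1.png

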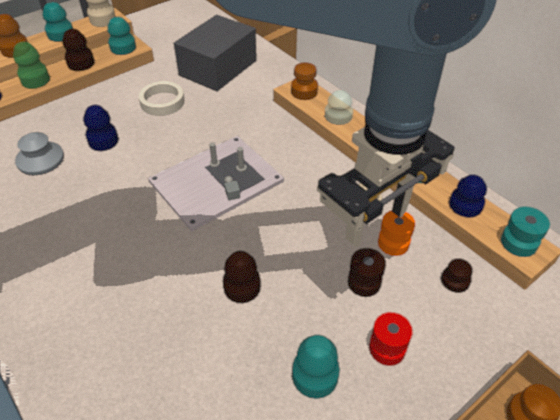

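```bash
python3 - <<'E'
from h import *
from m import blob
d=load('wrist1');print(ray(d,272,212,.06),ray(d,423,172,.06))
b=load('side1')['img'][:,:,::-1]
g=cv2.resize(b[130:230,140:295],(775,500),interpolation=cv2.INTER_CUBIC)
cv2.imwrite('pics/c2.png',np.clip(g*1.3,0,255).astype(np.uint8))
E
```

```text
[ 0.62853649 -0.20540534  0.06      ] [ 0.72872395 -0.17784616  0.06      ]
```

View pics/c2.png

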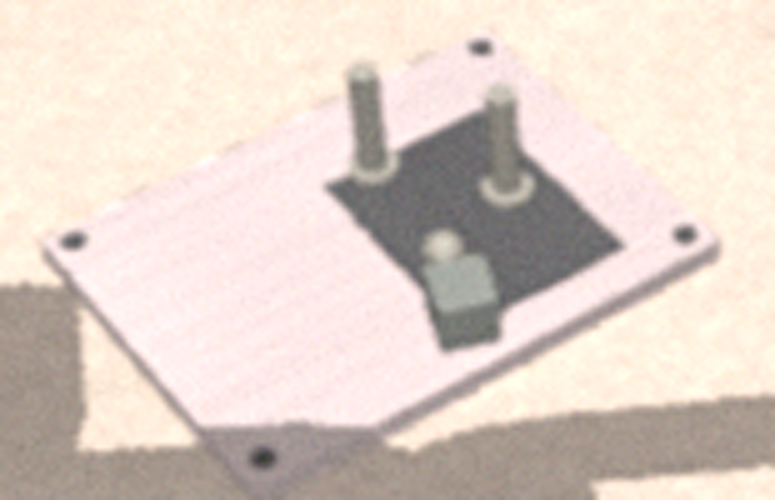

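```bash
python3 - <<'E'
from h import *
d=load('side1');P=[]
f=lambda u,v:((u+.5)/5-.5+140,(v+.5)/5-.5+130)
for uv in [(481,46),(73,240),(262,458),(685,234)]: P.append(ray(d,*f(*uv),.012)); 
P=np.array(P);c=P.mean(0);e=(P[0]-P[1])+(P[3]-P[2]);e2=(P[0]-P[3])+(P[1]-P[2]);print(c,np.degrees([np.arctan2(e[1],e[0]),np.arctan2(-e2[0],e2[1])]))
y=np.radians(-1.4);Rg=np.array([[np.cos(y),-np.sin(y)],[np.sin(y),np.cos(y)]])
o=c[:2]-Rg@[-.005,0];print('origin',o)
for n,uv,z in [('side foot',(372,167),.012),('stop foot',(507,189),.012),('side top',(363,70),.064),('stop top',(500,91),.064)]:
    p=ray(d,*f(*uv),z);print(n,np.round(Rg.T@(p[:2]-o)*1000,1))
E
python3 -m pendant '[[0,0,40,0],[0,0,40,0],[0,0,20,0],[0,0,10,0],[0,0,0,0]]'
```

```text
[0.57144242 0.14562974 0.012     ] [-1.49294372 -1.7082691 ]
origin [0.57644092 0.14550758]
side foot [14.4 35.4]
stop foot [49.7 -7.7]
side top [14.2 33.2]
stop top [48.9 -8.7]
time_s: 2.0
eef_pos: [0.6276, -0.2052, 0.0294]
eef_rot: [0.707, 0.707, 0.0, 0.001]
force: [0.0, -0.3, -0.2]
opening: 0.0813
```

```bash
python3 -m pendant '[[0,0,0,0],[0,0,0,0],[0,0,0,0],[0,0,0,0],[0,0,0,0]]' -1 20; python3 -m pendant '[[0,0,0,0],[0,0,-10,0],[0,0,-20,0],[0,0,-40,0],[0,0,-20,0]]'
python3 - <<'E'
from h import *
snap('side','side2');snap('wrist','wrist2')
E
```

```text
time_s: 2.62
eef_pos: [0.6271, -0.2052, 0.0294]
eef_rot: [0.707, 0.707, -0.0, 0.0]
force: [-1.7, -0.4, 6.2]
opening: 0.0556
time_s: 3.25
eef_pos: [0.6277, -0.2052, 0.1206]
eef_rot: [0.707, 0.707, 0.0, 0.001]
force: [-0.1, 0.1, -4.5]
opening: 0.0555
```

View pics/side2.png

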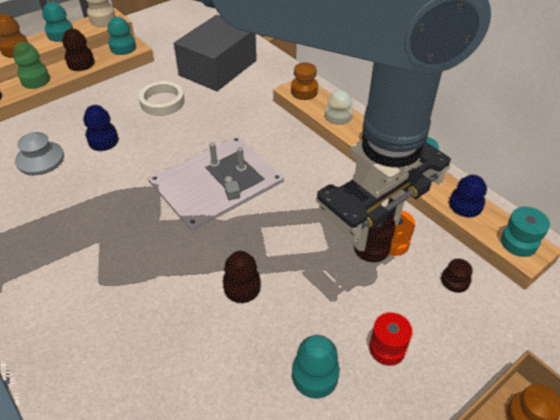

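View pics/wrist2.png

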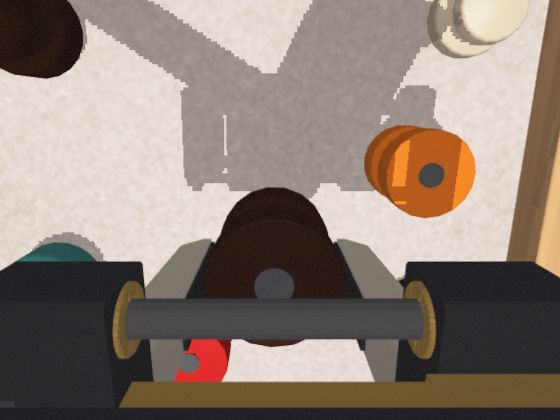

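```bash
python3 -m pendant '[[20,-6,-5,0],[44,-13,0,0],[44,-13,0,0],[44,-13,0,0],[44,-13,0,0]]'; python3 -m pendant '[[44,-13,0,0],[44,-13,0,0],[44,-13,0,0],[24,-9,0,1.5],[0,0,0,0]]';python3 -m pendant '[[0,0,0,0],[0,0,0,0]]'
```

```text
time_s: 3.98
eef_pos: [0.5667, -0.0064, 0.1221]
eef_rot: [0.707, 0.707, -0.001, -0.002]
force: [-0.0, -0.6, -5.4]
opening: 0.0557
time_s: 4.6
eef_pos: [0.5182, 0.1495, 0.1224]
eef_rot: [0.715, 0.699, -0.001, -0.001]
force: [0.2, -0.1, -4.6]
opening: 0.0553
time_s: 4.85
eef_pos: [0.521, 0.1463, 0.1233]
eef_rot: [0.717, 0.697, -0.0, -0.0]
force: [0.0, -0.1, -3.8]
opening: 0.0557
```

```bash
python3 -m pendant '[[0,0,20,0],[0,0,30,0],[0,0,18,0],[0,0,8,0],[0,0,0,0]]';python3 -m pendant '[[0,0,1,0],[0,0,1,0],[0,0,1,0],[0,0,0,0]]'
```

```text
time_s: 5.48
eef_pos: [0.521, 0.1465, 0.0474]
eef_rot: [0.717, 0.697, -0.0, -0.0]
force: [-0.1, 0.0, -3.2]
opening: 0.0556
time_s: 5.98
eef_pos: [0.521, 0.1471, 0.0448]
eef_rot: [0.716, 0.698, 0.0, 0.0]
force: [0.7, -0.1, -3.0]
opening: 0.0552
```

```bash
for i in 1 2 3; do :; done; python3 -m pendant '[[0,0,1,0],[0,0,1,0],[0,0,0,0]]';python3 -m pendant '[[0,0,1,0],[0,0,0,0]]'; python3 -m pendant '[[0,0,1,0],[0,0,0,0]]'
```

```text
time_s: 6.35
eef_pos: [0.5209, 0.147, 0.0425]
eef_rot: [0.716, 0.698, -0.0, -0.0]
force: [-0.5, 0.7, -4.6]
opening: 0.0553
time_s: 6.6
eef_pos: [0.5209, 0.147, 0.0415]
eef_rot: [0.716, 0.698, -0.0, -0.0]
force: [-0.3, -0.1, -3.7]
opening: 0.0558
time_s: 6.85
eef_pos: [0.5211, 0.1471, 0.0414]
eef_rot: [0.716, 0.698, 0.0, 0.0]
force: [-2.5, -0.3, 4.5]
opening: 0.0559
```

```bash
python3 -m pendant '[[0,0,-0.4,0],[0,0,0,0]]'; python3 -m pendant '[[0,0,0,0],[0,0,0,0],[0,0,0,0],[0,0,0,0],[0,0,0,0]]' 0.65; python3 -m pendant '[[0,0,-10,0],[0,0,-20,0],[0,0,-40,0],[0,0,-30,0],[0,0,0,0]]'
python3 - <<'E'
from h import *
snap('side','side3');snap('scene','scene3')
E
```

```text
time_s: 7.1
eef_pos: [0.5211, 0.1471, 0.0414]
eef_rot: [0.716, 0.698, 0.0, 0.0]
force: [-2.8, -0.4, 4.6]
opening: 0.0555
time_s: 7.72
eef_pos: [0.521, 0.147, 0.041]
eef_rot: [0.716, 0.698, 0.0, 0.0]
force: [0.2, -0.9, 1.0]
opening: 0.0769
time_s: 8.35
eef_pos: [0.523, 0.1472, 0.1442]
eef_rot: [0.716, 0.698, 0.002, 0.002]
force: [-0.2, 0.9, 0.3]
opening: 0.0769
```

View pics/side3.png

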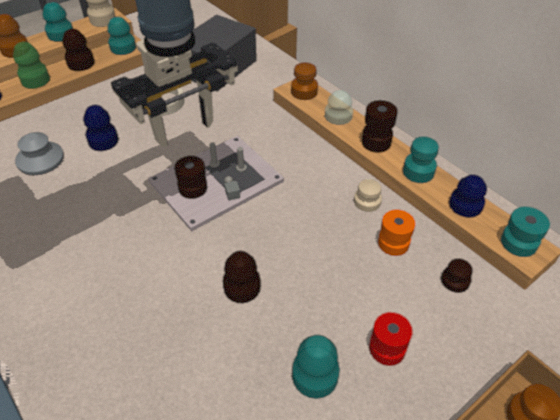

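View pics/scene3.png

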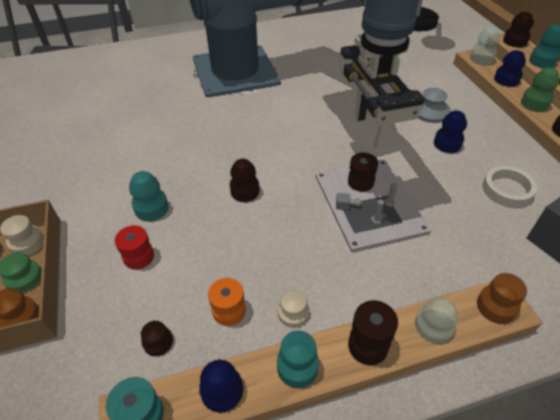

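```bash
python3 - <<'E'
from h import *
a=load('scene3')['img'][:,:,::-1];b=load('side3')['img'][:,:,::-1]
c1=cv2.resize(a[40:190,330:430],(400,600),interpolation=cv2.INTER_CUBIC)
c2=cv2.resize(b[40:205,110:245],(400,489),interpolation=cv2.INTER_CUBIC)
g=np.zeros((600,800,3),np.uint8);g[:,:400]=c1;g[:489,400:]=c2
cv2.imwrite('pics/c3.png',np.clip(g*1.5,0,255).astype(np.uint8))
E
```

```text
(no output)
```

View pics/c3.png

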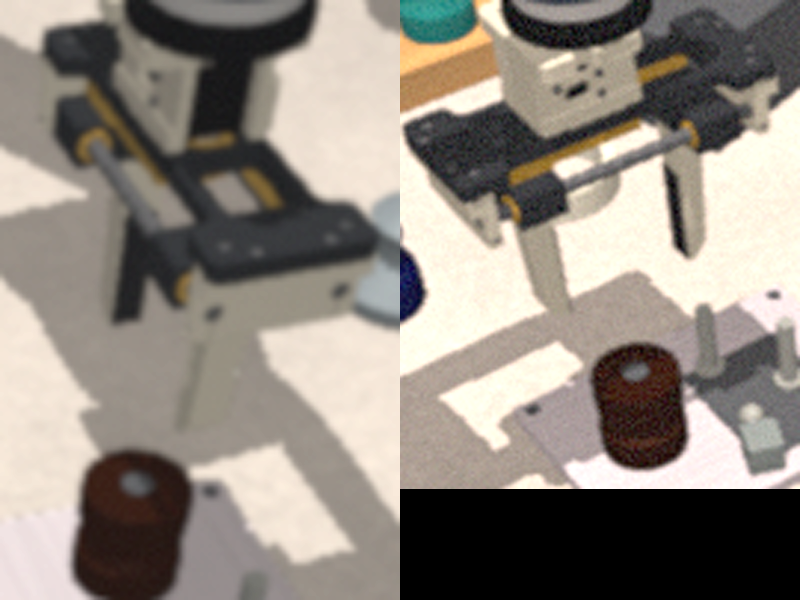

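```bash
cat >> h.py <<'E'
YAW=np.radians(-1.5);Rg=np.array([[np.cos(YAW),-np.sin(YAW)],[np.sin(YAW),np.cos(YAW)]]);ORG=np.array([.5765,.1453])
def g(p): return np.round(Rg.T@(np.array(p)[:2]-ORG)*1000,1)
E
python3 - <<'E'
from h import *
from m import blob
grey=lambda p:(p.max(2)-p.min(2)<22)&(p.mean(2)>55)
for n,uv in (('scene3',(364.3,160.5)),('side3',(189.5,165))):
    d=load(n)
    try:
        c,k=blob(d['img'],*uv,6,grey)
    except Exception: c,k=uv,0
    p=ray(d,*c,.072);print(n,c,k,p,g(p))
o=robot.get_obs();print(o['eef_pos'],g(o['eef_pos']),o['joints'])
E
python3 -m pendant '[[0,0,0,10],[0,0,0,10],[0,0,0,10],[0,0,0,10],[0,0,0,10]]' -1 20;python3 -m pendant '[[0,0,0,10],[0,0,0,10],[0,0,0,10],[0,0,0,10],[0,0,0,0]]'
```

```text
scene3 [362.88235294 160.52941176] 17 [0.52058609 0.14435278 0.072     ] [-55.9  -2.4]
side3 [189.3030303 165.3030303] 33 [0.52035379 0.14619947 0.072     ] [-56.2  -0.6]
[0.52077388 0.14701092 0.14099785] [-55.8   0.3] [ 6.89314333e-02  3.07695196e-01  1.66811216e+00 -2.21574371e-05
  1.16554123e+00  9.50923840e-02]
time_s: 9.07
eef_pos: [0.5198, 0.1469, 0.1392]
eef_rot: [0.945, 0.327, -0.002, -0.0]
force: [0.3, -0.6, 0.1]
opening: 0.0318
time_s: 9.7
eef_pos: [0.52, 0.1469, 0.1395]
eef_rot: [1.0, -0.012, -0.002, 0.0]
force: [0.0, 0.2, 0.4]
opening: 0.0005
```

```bash
python3 -m pendant '[[-20,0,0,0],[-22,0,0,0],[-10,0,0,0],[0,0,0,0]]'; python3 -m pendant '[[0,0,40,0],[0,0,40,0],[0,0,25,0],[0,0,14,0],[0,0,0,0]]'
python3 - <<'E'
from h import *
o=robot.get_obs();print(g(o['eef_pos']),o['eef_pos'],o['force'])
snap('wrist','wrist4');snap('side','side4');snap('scene','scene4')
E
```

```text
time_s: 10.2
eef_pos: [0.4686, 0.1484, 0.1409]
eef_rot: [1.0, -0.012, -0.0, 0.0]
force: [0.3, -0.2, 1.1]
opening: 0.0
time_s: 10.82
eef_pos: [0.469, 0.1483, 0.0214]
eef_rot: [1.0, -0.013, -0.001, 0.0]
force: [-0.0, 0.1, 0.7]
opening: 0.0003
[-107.5    0.2] [0.46900691 0.1482869  0.02135284] [-0.03534245  0.05493281  0.66499258]
```

View pics/wrist4.png

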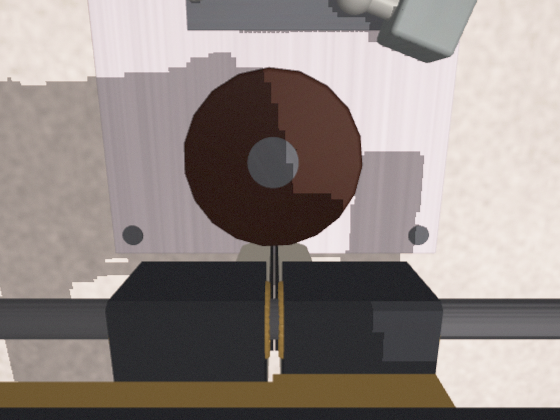

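View pics/side4.png

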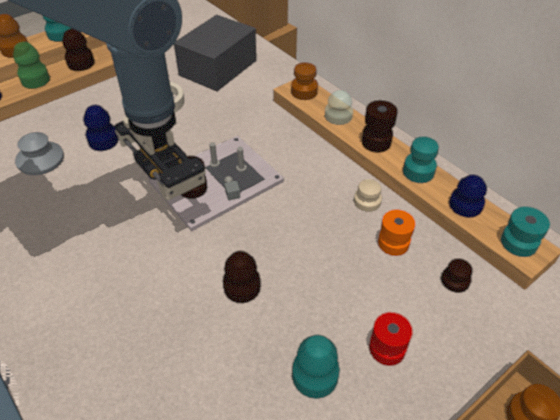

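```bash
python3 -m pendant '[[4,0,2,0],[4,0,0,0],[3,0,0,0],[2,0,0,0],[0,0,0,0]]'; python3 -m pendant '[[1,0,0,0],[1,0,0,0],[1,0,0,0],[1,0,0,0],[1,0,0,0]]';python3 -m pendant '[[1,0,0,0],[1,0,0,0],[1,0,0,0],[1,0,0,0],[1,0,0,0]]'
python3 - <<'E'
from h import *
o=robot.get_obs();print(g(o['eef_pos']),o['eef_pos'],o['force'],o['torque'])
snap('wrist','wrist5')
E
```

```text
time_s: 11.6
eef_pos: [0.4822, 0.148, 0.02]
eef_rot: [1.0, -0.013, 0.0, -0.0]
force: [-0.2, -0.6, -0.1]
opening: 0.0005
time_s: 12.22
eef_pos: [0.4868, 0.1479, 0.02]
eef_rot: [1.0, -0.013, -0.0, 0.0]
force: [-2.0, 1.0, 0.9]
opening: 0.0002
time_s: 12.85
eef_pos: [0.4921, 0.1478, 0.02]
eef_rot: [1.0, -0.013, -0.0, -0.0]
force: [-0.2, 0.6, -0.3]
opening: 0.0006
[-84.5   0.3] [0.49207306 0.14779631 0.02000725] [-0.16141583  0.57977343 -0.26359034] [0.05252259 0.20742075 0.01639356]
```

View pics/wrist5.png

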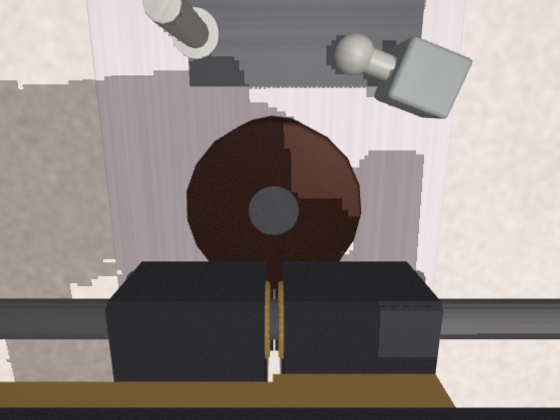

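```bash
python3 - <<'E'
from h import *
d=load('wrist5');p=ray(d,273.5,210,.072);print(g(p))
E
python3 -m pendant '[[2,0,0,0],[2,0,0,0],[2,0,0,0],[2,0,0,0],[2,0,0,0]]';python3 -m pendant '[[2,0,0,0],[2,0,0,0],[2,0,0,0],[2,0,0,0],[2,0,0,0]]';python3 -m pendant '[[2,0,0,0],[2,0,0,0],[2,0,0,0],[2,0,0,0],[2,0,0,0]]'; python3 -m pendant '[[2,0,0,0],[2,0,0,0],[2,0,0,0],[2,0,0,0],[1,0,0,0]]'
python3 - <<'E'
from h import *
o=robot.get_obs();print(g(o['eef_pos']),o['eef_pos'],o['force'],o['torque'])
d=snap('wrist','wrist6')
E
```

```text
[-45.8   0.9]
time_s: 13.52
eef_pos: [0.5022, 0.1475, 0.02]
eef_rot: [1.0, -0.013, 0.0, -0.0]
force: [-1.6, -0.3, -0.4]
opening: 0.0001
time_s: 14.15
eef_pos: [0.5121, 0.1473, 0.0201]
eef_rot: [1.0, -0.013, 0.0, 0.0]
force: [-1.3, 0.5, -0.9]
opening: 0.0005
time_s: 14.78
eef_pos: [0.5221, 0.147, 0.02]
eef_rot: [1.0, -0.013, -0.0, -0.0]
force: [-1.3, 0.3, -0.2]
opening: 0.0005
time_s: 15.4
eef_pos: [0.5306, 0.147, 0.02]
eef_rot: [1.0, -0.013, -0.0, -0.0]
force: [-3.2, 1.5, 1.3]
opening: 0.0002
[-45.9   0.5] [0.53063463 0.14702516 0.02003851] [-3.17753569  1.5005893   1.29780846] [ 0.30138741  0.56123653 -0.01406019]
```

View pics/wrist6.png

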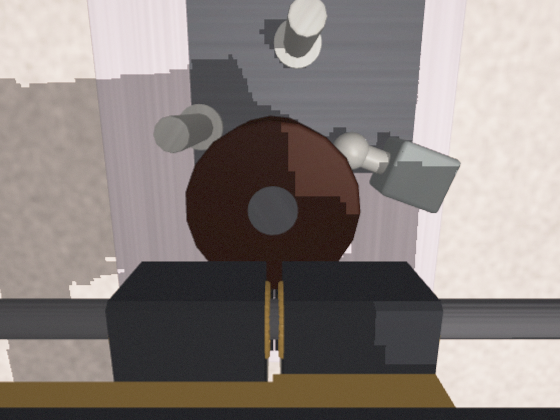

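```bash
python3 -m pendant '[[1,0,0,0],[1,0,0,0],[1,0,0,0]]'; python3 -m pendant '[[1,0,0,0],[1,0,0,0],[1,0,0,0]]'; python3 -m pendant '[[1,0,0,0],[1,0,0,0],[1,0,0,0]]'
python3 - <<'E'
from h import *
o=robot.get_obs();print(g(o['eef_pos']),o['eef_pos'],o['force'],o['torque'])
d=snap('wrist','wrist7')
E
```

```text
time_s: 15.82
eef_pos: [0.5342, 0.1467, 0.02]
eef_rot: [1.0, -0.013, 0.0, 0.0]
force: [-2.3, 1.4, 0.5]
opening: 0.0006
time_s: 16.2
eef_pos: [0.5372, 0.1465, 0.02]
eef_rot: [1.0, -0.013, 0.0, 0.0]
force: [-2.0, 0.9, -1.1]
opening: 0.0005
time_s: 16.58
eef_pos: [0.5384, 0.1462, 0.02]
eef_rot: [1.0, -0.013, -0.002, 0.0]
force: [-8.1, -1.0, 6.3]
opening: 0.0003
[-38.2  -0.1] [0.53835642 0.1462365  0.02001781] [-8.06768582 -1.03283117  6.26596764] [-0.14419275  1.18976151  0.01504177]
```

View pics/wrist7.png

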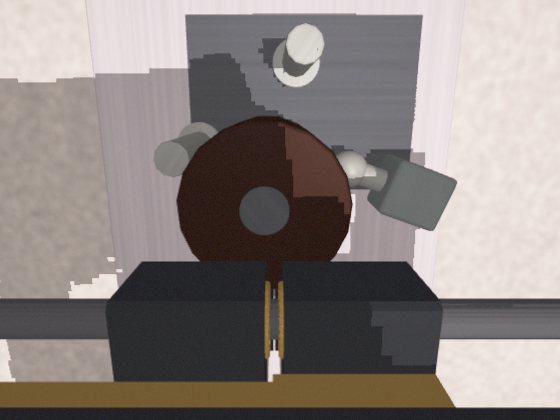

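```bash
python3 -m pendant '[[0,0,0,0],[0,0,0,0]]'; python3 -m pendant '[[0,0.5,0,0],[0,0.5,0,0],[0,0,0,0]]'
```

```text
time_s: 16.88
eef_pos: [0.5385, 0.1462, 0.02]
eef_rot: [1.0, -0.013, -0.001, 0.0]
force: [-7.2, -0.9, 3.6]
opening: 0.0002
time_s: 17.25
eef_pos: [0.5394, 0.1454, 0.02]
eef_rot: [1.0, -0.013, -0.001, 0.0]
force: [-5.1, -0.2, 3.1]
opening: 0.0002
```

```bash
python3 -m pendant '[[0.5,0.4,0,0],[0.5,0.4,0,0],[0,0,0,0]]'; python3 -m pendant '[[0.5,0.3,0,0],[0.5,0.3,0,0],[0,0,0,0]]'
```

```text
time_s: 17.62
eef_pos: [0.5409, 0.1446, 0.02]
eef_rot: [1.0, -0.013, -0.0, 0.0]
force: [-4.2, 0.9, 1.7]
opening: 0.0006
time_s: 18.0
eef_pos: [0.5422, 0.144, 0.02]
eef_rot: [1.0, -0.013, 0.0, 0.0]
force: [-3.0, 0.4, -0.1]
opening: 0.0007
```

```bash
python3 -m pendant '[[0.5,0.2,0,0],[0.5,0.2,0,0],[0,0,0,0]]'; python3 -m pendant '[[0.5,0.2,0,0],[0.5,0.2,0,0],[0,0,0,0]]'
python3 - <<'E'
from h import *
o=robot.get_obs();print(g(o['eef_pos']),o['force'],o['torque'])
d=snap('wrist','wrist8')
E
```

```text
time_s: 18.38
eef_pos: [0.5431, 0.1436, 0.02]
eef_rot: [1.0, -0.013, 0.0, 0.0]
force: [-3.8, 0.2, -0.2]
opening: 0.0003
time_s: 18.75
eef_pos: [0.5441, 0.1432, 0.0201]
eef_rot: [1.0, -0.013, 0.0, 0.0]
force: [-3.1, -0.5, -1.0]
opening: 0.0003
[-32.3  -3. ] [-3.07940862 -0.50233012 -1.00978464] [0.07109588 0.5274779  0.02252622]
```

View pics/wrist8.png

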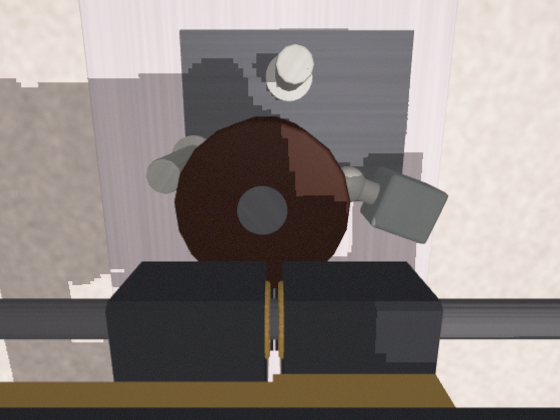

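```bash
python3 -m pendant '[[0.5,0.1,0,0],[0.5,0.1,0,0],[0.5,0.1,0,0],[0,0,0,0]]'; python3 -m pendant '[[0.5,0.1,0,0],[0.5,0.1,0,0],[0,0,0,0]]';python3 -m pendant '[[0.5,0,0,0],[0.5,0,0,0],[0,0,0,0]]'
```

```text
time_s: 19.3
eef_pos: [0.5455, 0.1428, 0.0201]
eef_rot: [1.0, -0.013, 0.0, 0.0]
force: [-3.7, 0.3, -0.0]
opening: 0.0006
time_s: 19.68
eef_pos: [0.5466, 0.1426, 0.0201]
eef_rot: [1.0, -0.013, 0.0, 0.0]
force: [-1.5, -0.0, -0.3]
opening: 0.0005
time_s: 20.05
eef_pos: [0.5476, 0.1426, 0.0201]
eef_rot: [1.0, -0.013, 0.0, 0.0]
force: [-1.7, 0.3, -1.6]
opening: 0.0005
```

```bash
python3 -m pendant '[[0.5,0,0,0],[0.5,0,0,0],[0,0,0,0]]'; python3 -m pendant '[[0.5,0,0,0],[0.5,0,0,0],[0,0,0,0]]';python3 -m pendant '[[0.5,0,0,0],[0.5,0,0,0],[0,0,0,0]]'
```

```text
time_s: 20.42
eef_pos: [0.5486, 0.1426, 0.02]
eef_rot: [1.0, -0.013, 0.0, -0.0]
force: [-1.4, 0.2, -0.1]
opening: 0.0006
time_s: 20.8
eef_pos: [0.5496, 0.1426, 0.0201]
eef_rot: [1.0, -0.013, 0.0, -0.0]
force: [-2.1, -0.5, -2.0]
opening: -0.0001
time_s: 21.18
eef_pos: [0.5506, 0.1426, 0.0201]
eef_rot: [1.0, -0.013, 0.0, -0.0]
force: [-0.7, 1.1, -1.3]
opening: -0.0
```

```bash
python3 - <<'E'
from h import *
o=robot.get_obs();print(g(o['eef_pos']),o['force'],o['torque'])
d=snap('wrist','wrist9')
E
```

```text
[-25.8  -3.4] [-0.73283175  1.13378174 -1.29495981] [0.08998425 0.30153343 0.00149627]
```

View pics/wrist9.png

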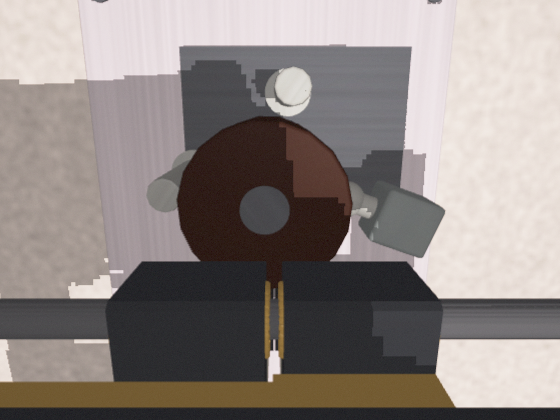

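```bash
python3 -m pendant '[[0.5,0,0,0],[0.5,0,0,0],[0,0,0,0]]'; python3 -m pendant '[[0.5,0,0,0],[0.5,0,0,0],[0,0,0,0]]'
```

```text
time_s: 21.6
eef_pos: [0.5516, 0.1425, 0.0201]
eef_rot: [1.0, -0.013, 0.0, -0.0]
force: [-0.6, 1.0, -1.1]
opening: 0.0004
time_s: 21.98
eef_pos: [0.5526, 0.1425, 0.0201]
eef_rot: [1.0, -0.013, 0.0, -0.0]
force: [-1.2, -0.7, -1.7]
opening: 0.0005
```

```bash
python3 -m pendant '[[0.5,0,0,0],[0.5,0,0,0],[0,0,0,0]]'; python3 -m pendant '[[0.5,0,0,0],[0,0,0,0]]'
```

```text
time_s: 22.35
eef_pos: [0.5536, 0.1425, 0.0201]
eef_rot: [1.0, -0.013, 0.0, -0.0]
force: [-0.7, 1.3, -0.2]
opening: 0.0005
time_s: 22.6
eef_pos: [0.554, 0.1425, 0.0201]
eef_rot: [1.0, -0.013, 0.0, -0.0]
force: [-1.1, 1.4, -0.8]
opening: 0.0007
```

```bash
python3 -m pendant '[[0.5,0,0,0],[0,0,0,0]]'; python3 -m pendant '[[0.5,0,0,0],[0,0,0,0]]'; python3 -m pendant '[[0.5,0,0,0],[0,0,0,0]]'
```

```text
time_s: 22.85
eef_pos: [0.5545, 0.1424, 0.0201]
eef_rot: [1.0, -0.013, 0.0, -0.0]
force: [-1.4, 0.9, -1.0]
opening: 0.0007
time_s: 23.1
eef_pos: [0.555, 0.1425, 0.0201]
eef_rot: [1.0, -0.013, 0.0, -0.0]
force: [-0.7, 0.7, 0.3]
opening: 0.0005
time_s: 23.35
eef_pos: [0.5554, 0.1424, 0.0201]
eef_rot: [1.0, -0.013, -0.0, 0.0]
force: [-1.2, 0.2, -0.5]
opening: 0.0003
```

```bash
python3 - <<'E'
from h import *
o=robot.get_obs();print(g(o['eef_pos']),o['force'],o['torque'])
d=snap('wrist','wrist10');snap('side','side10')
E
```

```text
[-21.1  -3.4] [-1.21450399  0.23192295 -0.50136905] [0.1410533  0.33211422 0.01155705]
```

View pics/wrist10.png

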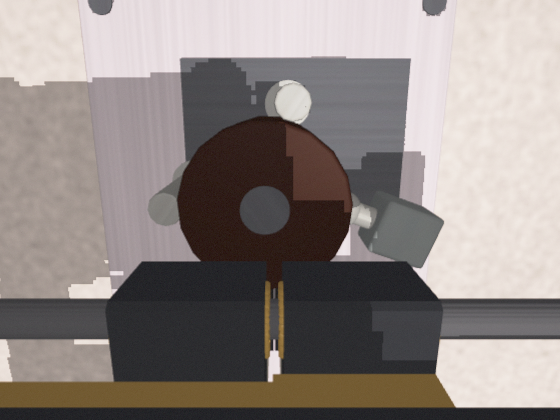

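```bash
python3 - <<'E'
from h import *
d=load('wrist10');s=ray(d,264.5,210,.072);e=ray(d,291.5,102,.064);p=ray(d,165,209,.064)
print(g(s),g(e),g(p),np.linalg.norm((e-s)[:2]),np.linalg.norm((p-s)[:2]))
E
python3 -m pendant '[[0.5,0,0,0],[0,0,0,0]]'; python3 -m pendant '[[0.5,0,0,0],[0,0,0,0]]'
```

```text
[17.6  0. ] [50.8 -8.5] [15.8 33.9] 0.03426122306400076 0.03397482712239619
time_s: 23.7
eef_pos: [0.5554, 0.1424, 0.0201]
eef_rot: [1.0, -0.013, -0.0, 0.0]
force: [-4.3, 0.0, 2.3]
opening: 0.0005
time_s: 23.95
eef_pos: [0.5554, 0.1424, 0.02]
eef_rot: [1.0, -0.013, -0.001, 0.0]
force: [-5.4, 0.2, 4.4]
opening: 0.0004
```

```bash
python3 -m pendant '[[0.5,0,0,0],[0,0,0,0],[0,0,0,0]]'; python3 -m pendant '[[0.3,0,0,0],[0,0,0,0],[0,0,0,0]]'
```

```text
time_s: 24.32
eef_pos: [0.5554, 0.1425, 0.02]
eef_rot: [1.0, -0.013, -0.001, 0.0]
force: [-7.1, -0.2, 5.4]
opening: 0.0004
time_s: 24.7
eef_pos: [0.5554, 0.1424, 0.02]
eef_rot: [1.0, -0.013, -0.002, 0.0]
force: [-7.1, 0.8, 5.3]
opening: 0.0004
```

```bash
python3 -m pendant '[[0.3,-0.3,0,0],[0,-0.3,0,0],[0,0,0,0],[0,0,0,0]]'; python3 -m pendant '[[0.2,-0.3,0,0],[0,-0.3,0,0],[0,0,0,0],[0,0,0,0]]'
python3 - <<'E'
from h import *
o=robot.get_obs();print(g(o['eef_pos']),o['force'],o['torque'])
d=snap('wrist','wrist11')
im=d['img'][40:320,100:480,::-1];cv2.imwrite('pics/c11.png',cv2.resize(im,None,fx=2,fy=2,interpolation=cv2.INTER_CUBIC))
E
```

```text
time_s: 25.2
eef_pos: [0.5554, 0.1426, 0.02]
eef_rot: [1.0, -0.013, -0.002, 0.0]
force: [-9.0, -2.0, 7.4]
opening: 0.0005
time_s: 25.7
eef_pos: [0.5554, 0.1428, 0.0199]
eef_rot: [1.0, -0.013, -0.002, 0.001]
force: [-9.6, -2.8, 6.7]
opening: 0.0005
[-21.   -3.1] [-9.60956744 -2.80572861  6.70315994] [-0.39654704  1.33399558  0.01546533]
```

View pics/c11.png

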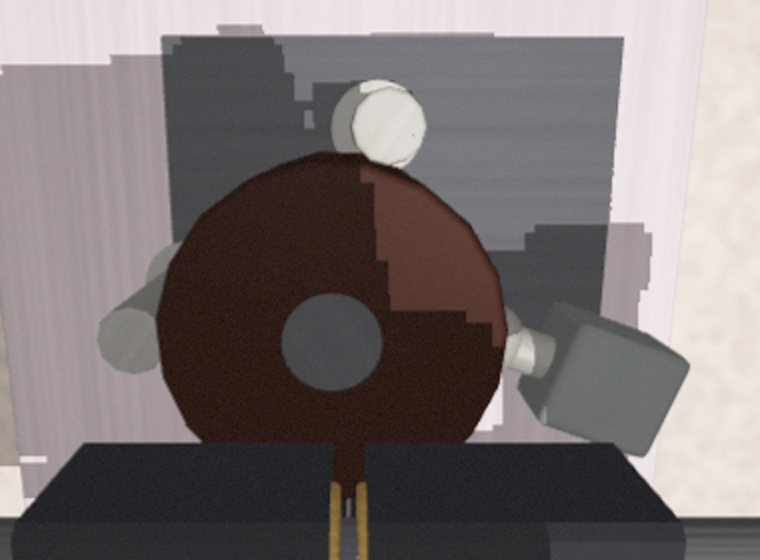

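```bash
python3 -m pendant '[[-0.5,0,0,0],[-0.5,0,0,0],[-1,0,0,0],[-1,0,0,0],[0,0,0,0]]'; python3 -m pendant '[[-2,0,0,0],[-4,0,0,0],[-8,0,0,0],[-10,0,0,0],[0,0,0,0]]'
python3 - <<'E'
from h import *
o=robot.get_obs();print(g(o['eef_pos']),o['force'],o['torque'])
d=snap('wrist','wrist12')
E
```

```text
time_s: 26.38
eef_pos: [0.5555, 0.1437, 0.0202]
eef_rot: [1.0, -0.013, 0.001, -0.0]
force: [-0.2, 0.3, 0.7]
opening: 0.0007
time_s: 27.0
eef_pos: [0.5295, 0.1444, 0.02]
eef_rot: [1.0, -0.013, -0.0, 0.0]
force: [-0.0, -0.3, 1.6]
opening: 0.0006
[-47.   -2.1] [-1.61111496e-03 -3.20938264e-01  1.64422262e+00] [0.03469174 0.05648137 0.02232759]
```

View pics/wrist12.png

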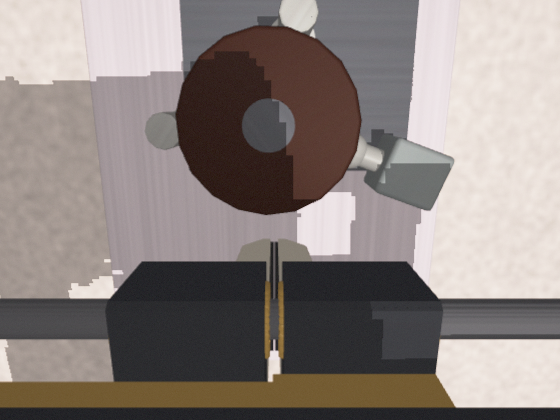

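```bash
python3 -m pendant '[[-5,0,0,0],[0,0,-20,0],[0,0,-40,0],[20,0,-30,0],[0,0,0,0]]'; python3 -m pendant '[[20,0,0,0],[10,0,0,0],[0,0,0,0],[0,0,0,0]]'
python3 - <<'E'
from h import *
o=robot.get_obs();print(g(o['eef_pos']),o['force'])
d=snap('wrist','wrist13');snap('side','side13');snap('scene','scene13')
im=d['img'][...,::-1]
cv2.imwrite('pics/c13.png',cv2.resize(im[60:260,170:400],(800,696),interpolation=cv2.INTER_CUBIC)[:600])
E
```

```text
time_s: 27.68
eef_pos: [0.5488, 0.1439, 0.1127]
eef_rot: [1.0, -0.013, 0.003, -0.0]
force: [0.3, 0.4, 0.5]
opening: 0.0005
time_s: 28.18
eef_pos: [0.5747, 0.1431, 0.1093]
eef_rot: [1.0, -0.013, -0.001, 0.0]
force: [-0.1, -0.3, 0.3]
opening: 0.0003
[-1.8 -2.3] [-0.07634729 -0.30814652  0.33060215]
```

View pics/wrist13.png

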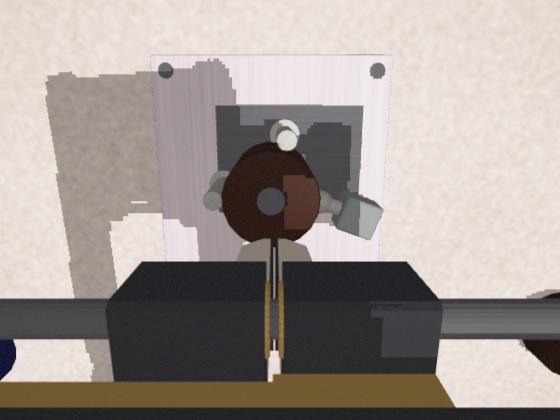

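View pics/side13.png

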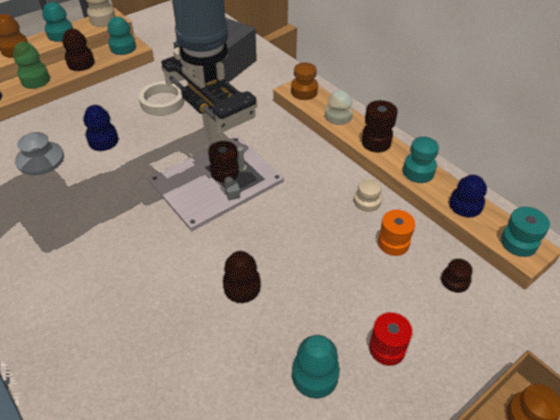

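View pics/c13.png

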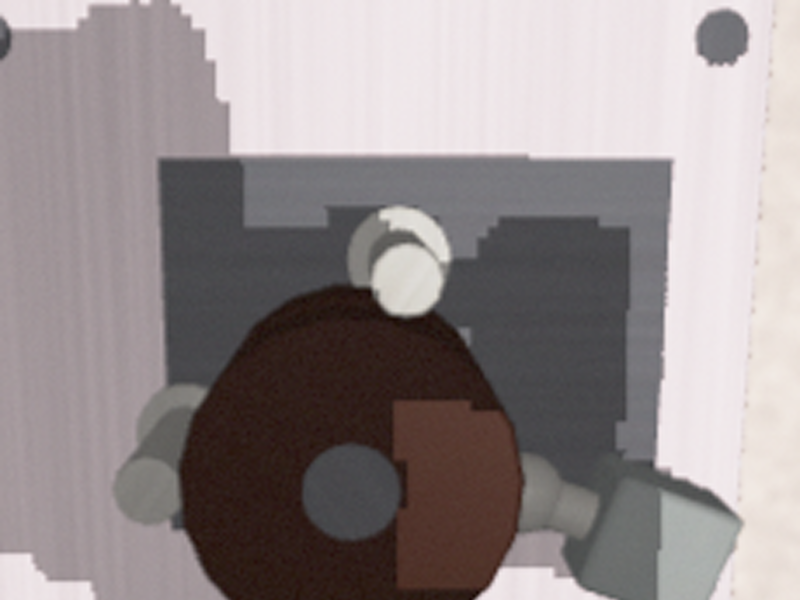

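```bash
python3 - <<'E'
from h import *
d=load('wrist13');k=800/230
f=lambda u,v:((u+.5)/k-.5+170,(v+.5)/k-.5+60)
s=ray(d,*f(352,492),.072);e=ray(d,*f(407,280),.064);p=ray(d,*f(149.5,490),.064)
print(g(s),g(e),g(p),np.linalg.norm((e-s)[:2]),np.linalg.norm((p-s)[:2]),np.linalg.norm((p-e)[:2]),'expected',np.hypot(35,43))
print(d['f']/ (d['W'][2,3]-.068)/1000,'px/mm')
# upright: foot vs top in side view
print(robot.get_obs()['time_s'])
E
```

```text
[17.7 -0.1] [50.7 -8.9] [16.  33.8] 0.03421008404817414 0.03392153704258579 0.055029414363692616 expected 55.44366510251645
1.8075870814984005 px/mm
28.325
```

```bash
python3 -c "
from bench import robot
print(robot.finish_job())"
```

```text
the job is handed in; nothing more can be done
None
```

I stood the spool upright on the open front of the plate, let go of it, and pushed it home in the nest with the shut fingers. I then backed off and handed the job in at 28.3 s; no verdict is reported.

- **Placing:** the spool's axis stood at about gauge x -56, y -1 mm, upright and released.
- **Nest setting:** the pictures put the nest about 13 mm nearer than its middle setting. The push confirmed it: the tool stopped dead about 1 mm from where I expected home.
- **On the way in:** at about 18 mm before home the spool wedged briefly between the side pin and the plunger, with 8 N on the tool. I eased the pusher to the right and the force dropped to about 3–4 N until it passed the plunger. The contact forces on each pin can't be read separately.
- **Pressing home:** the push rose steeply to 9.6 N on the tool, of which about 1 N had been plate friction. I added a nudge of about 3 N to the left to seat it on the side pin.
- **After release:** tool force was back to zero. From the last wrist picture, the spool's axis is 34.2 mm from the end stop and 33.9 mm from the side pin (34 is touching, limit 35.2). My pixel picks are good to about half a millimetre. The spool looked upright.
- **Not measured:** I judged the plunger's contact only by eye. The other things on the table looked unmoved, but I did not measure them.

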